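Load the sampler tray with the capped bottles

ROBOT

A 6-joint arm with a two-finger parallel gripper is mounted at the origin on the work surface. World frame = base frame: x ahead of the robot, y to its left, z up, the work surface at z = 0. Lengths are in mm, angles in degrees, forces in N, time in s.
With the tool pointing down it reaches from about 300 to 850 mm from the base axis. Payload 4.2 kg.
Tool frame: the origin (TCP) lies between the finger pads; the fingertips stand 25 mm ahead of it and the grasp point (between the pads) lies 6 mm ahead of it; x points along the fingers, y is the direction in which the jaws open and shut, and the axes are right-handed (so a half turn about x gives the same grasp; the last joint's range is limited). The gripper opens to 91 mm and grips with 3 to 60 N. Pads are 32 mm wide; open, the fingers measure 118 mm over their backs; the gripper's body (76 mm by 178 mm) begins 60 mm behind the grasp point.
Start: joints at [71.734, 18.312, 89.639, -0, 72.044, -1.146], TCP at [169.266, 549.536, 238.976] pointing down, gripper open.
Joint ranges: [-177.97, 177.97], [-48.28, 115.42], [12.27, 149.76], [-77.06, 257.06], [2.81, 150.46], [-146.56, 146.56]. Speed limits (degrees/s): [147.25, 147.25, 180, 180, 180, 180].

INTERFACE

Orientations are given as [roll, pitch, yaw] about the fixed x, y, z axes, in that order (R = Rz(yaw) Ry(pitch) Rx(roll)).
In Python, from workcell import env gives the robot as it stands.
- The arm moves only by the tool jog_arm, never from a script. Its argument "plan" is one flat list of numbers, 4 for each row, row after row: the shift along the tool's x, y, z in cm, then the turn about the tool's x in units of 6 degrees (1.0 is 6 degrees). In form: [tx, ty, tz, turn, tx, ty, tz, turn, ...]. A call has 1 to 12 rows; each row shifts and turns the commanded pose from where the row before left it, along the tool's axes as they then stand; what a row does not reach is not made up. A row lasts 1/12 s, in which the tool goes at most 41.7 mm and 7.16 degrees, less where a joint would pass 70% of its speed; a pose out of reach is approached as far as the arm can. A call with a gripper value outside its range is refused whole. "claw" is the finger opening in cm, from 0 to 9.12, set as the call begins (left out, the last holds). The fingers move at their own pace and stop on an object; "newtons" is the grip in N (left out, the last holds). Time passes only in rows, so rows that do not move let the fingers close. It gives the time, the measured TCP pose, the force and the opening at its end, in the units of the state.
- env.state(): the state, without advancing time (a new reading comes with each control period).
- env.grab_frame(name): name is "scene" or "top" or "wrist"; returns the picture (384x512x3 uint8, red, green, blue); there is no depth.
- env.calibration(name): a dict with "vertical_fov" (degrees; the focal length in pixels is half the picture's height over the tangent of half this angle, whatever the lens; pixels are square), "cx", "cy" (the principal point, pixels), "origin" and "orientation" of the camera in the world; the wrist camera has in their place "T_tool_cam" (4x4, takes a point from camera to tool coordinates, whose origin is the TCP and whose axes are the tool frame's). Camera axes: x right, y down, z forward; pixel columns grow to the right and rows downward; lengths in mm; the calibration is good to about 2 mm. A picture is of the moment at which its call begins: read the wrist's pose just before it. calibration takes no time and is no camera call.
- env.job_done(): hands the job in, once; it reports no verdict.
The state is a dict: "time_s": time; "qpos": joint angles; "qvel": joint speeds; "effort": joint torques, N m; "ee_pos": TCP position; "ee_rot": TCP orientation; "force": force on the tool from outside, world axes, zero at the start; "torque": the same for the moment, N m; "gripper_width": finger opening in mm.
Only numpy, scipy, OpenCV 4.12 (cv2) and the standard library are available. Lean on these libraries where they do the work, as an engineer would, in place of code of your own. Each camera call takes 0.05 s, during which the arm holds its last target.

TASK

Load the sampler tray for the next chromatography run: stand each of the four capped amber bottles upright in the pocket of its own shape and size (large round, square, oblong, small round), down on the pocket's floor. Lower each one in rather than dropping it. Leave the two bottles without caps standing where they are.

Things in the scene. Friction and masses are not known exactly. Their poses are not given: they have to be found in the camera images.
- round_mid (a point): Capped round bottle: amber glass, 46 mm diameter up to 66 mm, sloping shoulder, white screw cap 34 mm across at 74 to 88 mm (total height 88 mm), about 160 g, standing on the bench. This point is on its upright axis, half-way up; z up.
- square_mid (a point): Capped square bottle: amber glass, 44 x 44 mm in plan up to 66 mm, white screw cap 34 mm across on top, total height 86 mm, about 160 g, standing on the bench. This point is on its upright axis, half-way up; z up. x and y square to its faces.
- oblong_mid (a point): Capped oblong (flat) bottle: amber glass, 32 mm along its x by 56 mm along its y up to 66 mm, white screw cap 24 mm across on top, total height 86 mm, about 150 g, standing on the bench. This point is on its upright axis, half-way up; z up.
- vial_mid (a point): Capped slim round vial: amber glass, 28 mm diameter up to 70 mm, white cap 23 mm across, total height 86 mm, about 60 g, standing on the bench. This point is on its upright axis, half-way up; z up.
- open_round_mid (a point): Look-alike to leave alone: the same round bottle (46 mm) WITHOUT a cap, an open dark mouth in a 26 mm amber neck, total height 81 mm, loose on the bench. This point is on its upright axis, half-way up; z up.
- open_square_mid (a point): Look-alike to leave alone: the same square bottle (44 x 44 mm) WITHOUT a cap, an open dark mouth in a 26 mm amber neck, total height 81 mm, loose on the bench. This point is on its upright axis, half-way up; z up.
- pocket_round: The large round pocket. Fixed white plastic block 92 x 92 x 18 mm, one of four in a square (100 mm centre to centre) on the aluminium tray, all four square with the tray; origin at the centre of its underside, which lies 8 mm above the bench, z up. Open on top: a round pocket 62 mm across with a dark rubber floor 4 mm above the origin, 14 mm deep; centred on the origin.
- pocket_square: The square pocket. Fixed white plastic block 92 x 92 x 18 mm, one of four in a square (100 mm centre to centre) on the aluminium tray, all four square with the tray; origin at the centre of its underside, which lies 8 mm above the bench, z up. Open on top: a square pocket 60 x 60 mm, sides along x and y, with a dark rubber floor 4 mm above the origin, 14 mm deep; centred on the origin.
- pocket_oblong: The oblong pocket. Fixed white plastic block 92 x 92 x 18 mm, one of four in a square (100 mm centre to centre) on the aluminium tray, all four square with the tray; origin at the centre of its underside, which lies 8 mm above the bench, z up. Open on top: an oblong pocket 48 mm along x by 72 mm along y with a dark rubber floor 4 mm above the origin, 14 mm deep; centred on the origin.
- pocket_vial: The small round pocket. Fixed white plastic block 92 x 92 x 18 mm, one of four in a square (100 mm centre to centre) on the aluminium tray, all four square with the tray; origin at the centre of its underside, which lies 8 mm above the bench, z up. Open on top: a round pocket 44 mm across with a dark rubber floor 4 mm above the origin, 14 mm deep; centred on the origin.
Not all that is in view belongs to the job. What is shaped like the part that bears square_mid but red is not meant.

How it is judged (in metres and radians):
At the end, for the whole second after the job is handed in: Each capped bottle stands upright (within 0.12 rad) and still on the floor (within 5 mm) of the pocket that matches its shape and size, its axis within 13 mm of the pocket's centre; the two uncapped bottles stand upright within 20 mm of where they were (horizontal distance between round_mid and pocket_round below 0.013 m and z of round_mid in the frame of pocket_round below 0.053 m and angle between each of round_mid, square_mid, oblong_mid, vial_mid, open_round_mid, open_square_mid's own z axis and vertical below 0.12 rad and linear speed of each of round, square, oblong, vial below 0.02 m/s and horizontal distance between square_mid and pocket_square below 0.013 m and z of square_mid in the frame of pocket_square below 0.052 m and horizontal distance between oblong_mid and pocket_oblong below 0.013 m and z of oblong_mid in the frame of pocket_oblong below 0.052 m and horizontal distance between vial_mid and pocket_vial below 0.013 m and z of vial_mid in the frame of pocket_vial below 0.052 m and distance of each of open_round_mid, open_square_mid from where it was at the start of the episode below 0.02 m); the robot touches nothing.
It fails at once if a capped bottle is let go more than 20 mm above the floor of its pocket ((horizontal distance between round_mid and pocket_round below 0.03 m and z of round_mid in the frame of pocket_round above 0.068 m and contact force between round and the fingers below 0.05 N) or (horizontal distance between square_mid and pocket_square below 0.03 m and z of square_mid in the frame of pocket_square above 0.067 m and contact force between square and the fingers below 0.05 N) or (horizontal distance between oblong_mid and pocket_oblong below 0.03 m and z of oblong_mid in the frame of pocket_oblong above 0.067 m and contact force between oblong and the fingers below 0.05 N) or (horizontal distance between vial_mid and pocket_vial below 0.03 m and z of vial_mid in the frame of pocket_vial above 0.067 m and contact force between vial and the fingers below 0.05 N)).
It fails at once if a bottle without a cap is moved more than 20 mm or tipped (distance of any of open_round_mid, open_square_mid from where it was at the start of the episode above 0.02 m or angle between any of open_round_mid, open_square_mid's own z axis and vertical above 0.3 rad).
It also fails if it takes over 128 s, if anything falls off the work surface, if the arm or the gripper's body presses on something with over 40 N, if the wrist force passes 120 N, or if a joint passes its speed limit or range.

## Working session

There is one attempt and no reset: what is moved stays moved. The work goes in short steps, Python scripts to look and compute and a tool call to move; the robot and the scene stay as the last step left them, time stands still between calls to the robot, and variables do not carry over. Pictures are saved under pics/ and viewed, and the job is handed in when it is done.

Besides the shell and the picture viewer there is one more tool, called after ">>>" as name(argument=value, ...) on one line, values as JSON. jog_arm: Moves the arm, as the interface text tells. Its arguments: {"type":"object","properties":{"plan":{"type":"array"},"claw":{"type":"number"},"newtons":{"type":"number"}},"required":["plan"]}

```bash
ls; mkdir -p pics
python3 - <<'E'
from workcell import env
import cv2
s=env.state();print(s)
for n in ["scene","top","wrist"]:
    c=env.calibration(n);print(n,c)
    im=env.grab_frame(n);cv2.imwrite(f"pics/{n}0.png",im[:,:,::-1])
E
```

```text
pics
{'time_s': 0.0, 'qpos': array([ 7.17334186e+01,  1.83494687e+01,  8.97060991e+01, -1.03258960e-03,
        7.20437628e+01, -1.14667762e+00]), 'qvel': array([-0.02081199,  0.00884826,  0.05678752,  0.06668737, -0.04923596,
        0.02810336]), 'effort': array([-1.62465796e-03, -4.12478650e+01, -2.31964481e+01,  7.23564718e-02,
        4.60922986e-02, -1.50880983e-04]), 'ee_pos': array([169.13065345, 549.07899778, 238.14410279]), 'ee_rot': array([ -90.58040875,   89.90066456, -107.69999339]), 'force': array([-0.20259121, -0.54847272, -0.17631408]), 'torque': array([-0.00900102, -0.00066806,  0.03719238]), 'gripper_width': 91.19672093109993}
scene {'vertical_fov': 57.496529521838546, 'cx': 247.05636089261398, 'cy': 188.93774899037686, 'origin': array([1135.17449852, -202.09238748,  481.58196872]), 'orientation': array([-122.29598605,    0.54554528,   72.689065  ])}
top {'vertical_fov': 49.3056110887187, 'cx': 256.95242686308626, 'cy': 188.76127831308943, 'origin': array([ 298.17326887,  -15.28222466, 1085.5860885 ]), 'orientation': array([-168.96321434,   -1.06865198,  -89.98350431])}
wrist {'vertical_fov': 64.27299296102166, 'cx': 259.1714091515198, 'cy': 193.7912539733077, 'T_tool_cam': array([[ 2.80019855e-05, -2.40095147e-01,  9.70749360e-01,
        -1.45638619e+02],
       [ 9.99999578e-01, -8.84424073e-04, -2.47590069e-04,
        -1.34828000e+00],
       [ 9.17999277e-04,  9.70748957e-01,  2.40095021e-01,
        -6.79125873e+01],
       [ 0.00000000e+00,  0.00000000e+00,  0.00000000e+00,
         1.00000000e+00]])}
```

View pics/scene0.png

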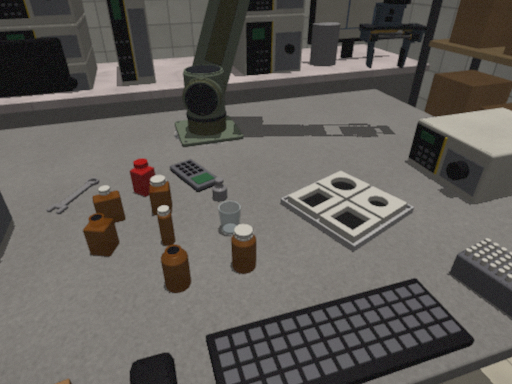

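View pics/top0.png

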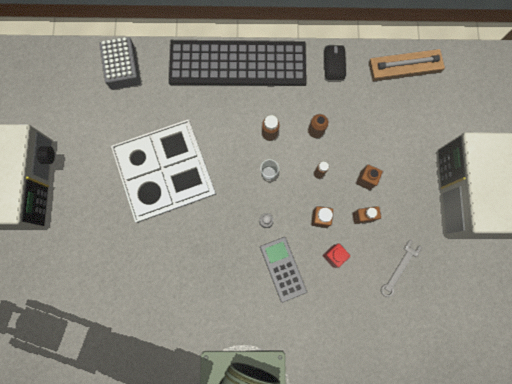

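View pics/wrist0.png

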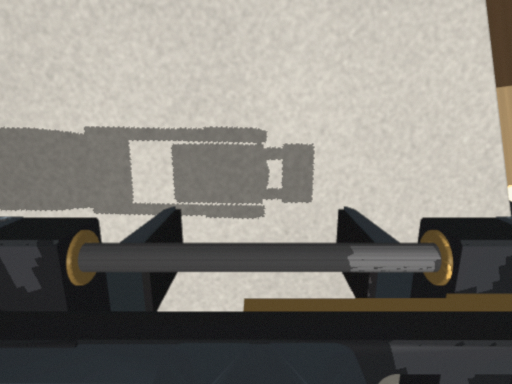

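Top view: large round capped (270,127), look-alike open round (318,124). Vial (322,169); beaker (270,170) and stopper (266,220) are distractors. Capped square (324,215), with look-alikes open square (371,176) and red square (337,255). Capped oblong (369,214). Next I'll take close crops and measure.

```bash
cat > h.py <<'E'
import numpy as np, cv2
from workcell import env
from scipy.spatial.transform import Rotation as Ro
def cam(n,st=None):
    c=env.calibration(n)
    f=192/np.tan(np.radians(c["vertical_fov"]/2))
    if n=="wrist":
        R=Ro.from_euler('xyz',st["ee_rot"],degrees=True).as_matrix();T=c["T_tool_cam"]
        return f,c["cx"],c["cy"],np.array(st["ee_pos"])+R@T[:3,3],R@T[:3,:3]
    return f,c["cx"],c["cy"],np.array(c["origin"]),Ro.from_euler('xyz',c["orientation"],degrees=True).as_matrix()
def ray(C,u,v):
    f,cx,cy,o,R=C;d=R@np.array([(u-cx)/f,(v-cy)/f,1.]);return o,d
def onz(C,u,v,z):
    o,d=ray(C,u,v);return o+d*(z-o[2])/d[2]
def proj(C,p):
    f,cx,cy,o,R=C;q=R.T@(np.array(p)-o);return np.array([cx+f*q[0]/q[2],cy+f*q[1]/q[2]])
E
python3 - <<'E'
from h import *
im=cv2.imread("pics/top0.png");s=cv2.imread("pics/scene0.png")
a=cv2.resize(im[100:275,245:400],None,fx=4.5,fy=4.5/1.4*1.0,interpolation=cv2.INTER_CUBIC) if 0 else cv2.resize(im[105:275,245:400],None,fx=3.5,fy=3.5,interpolation=cv2.INTER_CUBIC)
cv2.imwrite("pics/c1.png",a)
cv2.imwrite("pics/c2.png",cv2.resize(im[115:225,105:220],None,fx=5,fy=5,interpolation=cv2.INTER_CUBIC))
cv2.imwrite("pics/c3.png",cv2.resize(s[150:300,70:270],None,fx=3.8,fy=3.8,interpolation=cv2.INTER_CUBIC))
C=cam("top");hsv=cv2.cvtColor(im,cv2.COLOR_BGR2HSV)
# caps
m=((hsv[:,:,1]<40)&(hsv[:,:,2]>190)).astype(np.uint8)
n,l,st,ce=cv2.connectedComponentsWithStats(m)
for i in range(1,n):
    if 20<st[i,4]<20000 and 100<ce[i,1]<300 and 100<ce[i,0]<420: print("white",st[i],ce[i],onz(C,*ce[i],87)[:2],onz(C,*ce[i],26)[:2])
# dark pockets
m=((hsv[:,:,2]<70)).astype(np.uint8)
n,l,st,ce=cv2.connectedComponentsWithStats(m)
for i in range(1,n):
    if st[i,4]>60 and 110<ce[i,1]<230 and 100<ce[i,0]<420:
        w=onz(C,*ce[i],12);print("dark",st[i],ce[i],w[:2])
m=((hsv[:,:,0]<20)&(hsv[:,:,1]>110)&(hsv[:,:,2]<190)).astype(np.uint8)
n,l,st,ce=cv2.connectedComponentsWithStats(m)
for i in range(1,n):
    if st[i,4]>60 and 100<ce[i,1]<300 and 100<ce[i,0]<430: print("amber",st[i],ce[i],onz(C,*ce[i],45)[:2])
E
```

```text
white [265 115  13  13 131] [270.77862595 121.13740458] [666.27545102 -68.55772321] [688.76147738 -71.81213007]
white [ 111  120  104  102 4248] [161.26859699 170.08780603] [538.54538022 199.96016873] [553.22884013 213.10854537]
white [320 162   9   8  62] [323.75806452 165.46774194] [ 552.17057656 -198.65242734] [ 567.68635026 -209.85384752]
white [319 208  13  13 147] [325.00680272 214.1292517 ] [ 431.30448852 -198.00123279] [ 439.43699156 -209.16287386]
white [367 208  10   9  70] [371.7        212.08571429] [ 436.59522089 -311.45788632] [ 445.05091556 -329.55018259]
dark [162 133  25  25 391] [173.95140665 145.01534527] [625.27366233 185.54806355]
dark [131 151  14  14 154] [137.55844156 157.55844156] [590.27878329 279.93033335]
dark [172 168  29  24 402] [186.04726368 179.71890547] [531.0022369  150.39820928]
dark [357 170  16  20  68] [363.91176471 182.39705882] [ 525.81206065 -317.20580104]
dark [139 183  21  21 358] [149.11173184 192.90223464] [495.5569498  244.89624056]
amber [311 115  17  16 166] [318.72289157 123.06626506] [ 677.33666756 -196.59758172]
amber [361 165  21  21 224] [370.8125     175.31696429] [ 537.44452295 -326.61592849]
amber [314 207  18  20 106] [320.10377358 218.44339623] [ 425.97746083 -193.01648547]
amber [357 207  24  15 159] [366.79245283 214.77358491] [ 435.56267179 -311.13974376]
amber [324 244  26  23 108] [334.30555556 255.36111111] [ 334.54381182 -225.52819481]
```

View pics/c1.png

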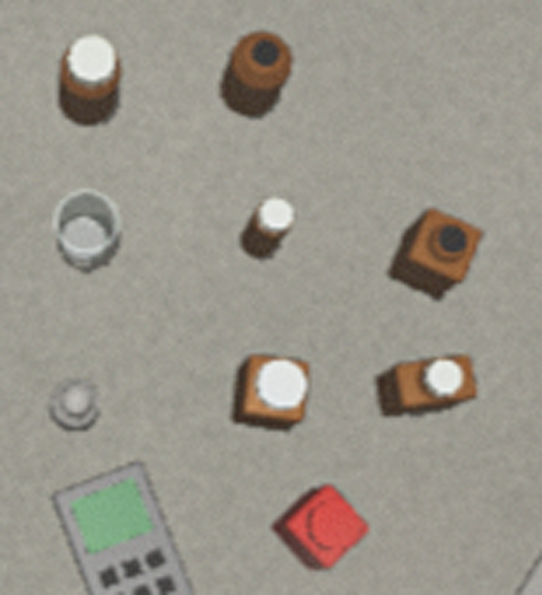

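View pics/c2.png

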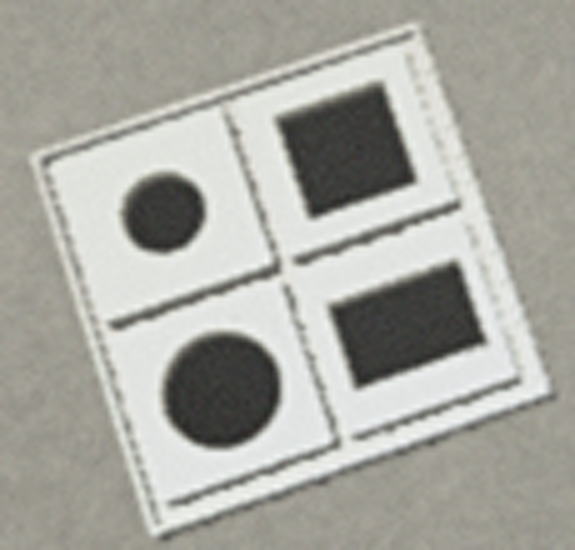

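View pics/c3.png

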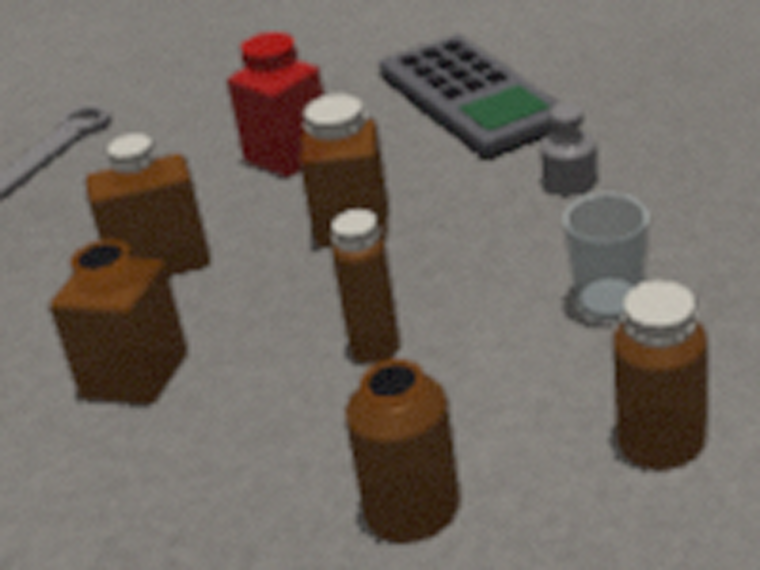

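The crops confirm the choice. The white-capped bottles are round (upper left), vial (centre), square (lower centre) and oblong (lower right). The dark-mouthed and red ones are excluded. The tray holds small round (138,158), square (174,145), oblong (186,180) and large round (149,193).

```bash
cat >> h.py <<'E'
def tri(C1,p1,C2,p2):
    o1,d1=ray(C1,*p1);o2,d2=ray(C2,*p2)
    A=np.array([d1,-d2]).T;t=np.linalg.lstsq(A,o2-o1,rcond=None)[0]
    a=o1+t[0]*d1;b=o2+t[1]*d2;return (a+b)/2,np.linalg.norm(a-b)
def whites(im,box,lo=150,sat=60,amin=20):
    x0,y0,x1,y1=box;hsv=cv2.cvtColor(im,cv2.COLOR_BGR2HSV)
    m=((hsv[:,:,1]<sat)&(hsv[:,:,2]>lo)).astype(np.uint8)
    n,l,st,ce=cv2.connectedComponentsWithStats(m)
    return [(st[i],ce[i]) for i in range(1,n) if st[i,4]>amin and x0<ce[i,0]<x1 and y0<ce[i,1]<y1]
E
python3 - <<'E'
from h import *
im=cv2.imread("pics/top0.png");s=cv2.imread("pics/scene0.png")
for a in whites(s,(80,150,270,270),165,60): print(a)
CT=cam("top");CS=cam("scene")
caps={'round':(270.8,121.1),'vial':(323.8,165.5),'square':(325,214.1),'oblong':(371.7,212.1)}
for k,p in caps.items():
    w=onz(CT,*p,86);print(k,w, "pred scene",proj(CS,w))
# pockets
P=np.array([onz(CT,u,v,19)[:2] for u,v in [(137.56,157.56),(173.95,145.0),(186.05,179.7),(149.1,192.9)]])
print(P, [np.linalg.norm(P[i]-P[(i+1)%4]) for i in range(4)])
e=(P[1]-P[0])+(P[2]-P[3]); f=(P[0]-P[3])+(P[1]-P[2])
print("centre",P.mean(0),np.degrees(np.arctan2(*e[::-1])),np.degrees(np.arctan2(*f[::-1])))
st=env.state();R=Ro.from_euler('xyz',st["ee_rot"],degrees=True).as_matrix();print(R.round(3))
E
```

```text
(array([151, 175,  14,   7,  79], dtype=int32), array([157.34177215, 178.03797468]))
(array([ 99, 185,  10,   6,  44], dtype=int32), array([103.61363636, 187.56818182]))
(array([158, 206,  10,   5,  44], dtype=int32), array([162.65909091, 208.06818182]))
(array([234, 224,  19,  11, 162], dtype=int32), array([242.9382716, 229.0617284]))
round [666.74346    -68.66548894  86.        ] pred scene [242.43015297 230.68518656]
vial [ 552.34340143 -198.93744434   86.        ] pred scene [161.70892705 208.37076909]
square [ 431.50886551 -198.16993791   86.        ] pred scene [156.62382856 178.39522087]
oblong [ 436.69897367 -311.75265109   86.        ] pred scene [102.78948069 188.01855449]
[[588.36999436 278.00119204]
 [623.18303514 184.2439197 ]
 [529.53447327 149.31248638]
 [494.27571801 243.23024451]] [np.float64(100.01186891890511), np.float64(99.95127899233195), np.float64(100.31811957143886), np.float64(100.31326748797696)]
centre [558.8408052  213.69696066] -69.52599188687468 20.368208677086013
[[-0.     0.294  0.956]
 [-0.001  0.956 -0.294]
 [-1.    -0.001 -0.   ]]
```

```bash
cat >> h.py <<'E'
def go(x,y,z,jaw=None):
    st=env.state();p=np.array(st["ee_pos"]);R=Ro.from_euler('xyz',st["ee_rot"],degrees=True).as_matrix()
    cur=np.degrees(np.arctan2(R[1,1],R[0,1]))
    print("t",round(st["time_s"],2),"pos",p.round(1),"jaw",round(cur,2),"grip",round(st["gripper_width"],1),"tilt",round(np.degrees(np.arccos(-R[2,0])),2),"F",np.round(st["force"],1),"j6",round(st["qpos"][5],1))
    d=np.array([x,y,z])-p
    if jaw is not None:
        a=(cur-jaw+90)%180-90
        c=np.radians(-a);Rz=np.array([[np.cos(c),-np.sin(c),0],[np.sin(c),np.cos(c),0],[0,0,1]])
        print("turn units",round(a/6,2),"; shift cm before turn",(R.T@d/10).round(2),"; after turn",((Rz@R).T@d/10).round(2))
    else: print("shift cm",(R.T@d/10).round(2))
E
python3 -c "
from h import *
go(470,-255,239,0)"
```

```text
t 0.15 pos [169.2 549.2 238.3] jaw 72.88 grip 91.2 tilt 0.07 F [ 0.3 -0.6  0.8] j6 -1.1
turn units 12.15 ; shift cm before turn [ 2.000e-02 -6.800e+01  5.242e+01] ; after turn [-0.11 30.08 80.42]
```

>>> jog_arm(plan=[0,-2.83,2.18,0,0,-2.83,2.18,0,0,-2.83,2.18,0,0,-2.83,2.18,0,0,-2.83,2.18,0,0,-2.83,2.18,0,0,-2.83,2.18,0,0,-2.83,2.18,0,0,-2.83,2.18,0,0,-2.83,2.18,0,0,-2.83,2.18,0,0,-2.83,2.18,0])

```text
time_s: 1.15
ee_pos: [319.3, 146.3, 239.0]
ee_rot: [48.6, 90.0, 31.5]
force: [0.3, -0.0, 0.1]
gripper_width: 91.1
```

>>> jog_arm(plan=[0,-2.83,2.18,0,0,-2.83,2.18,0,0,-2.83,2.18,0,0,-2.83,2.18,0,0,-2.83,2.18,0,0,-2.83,2.18,0,0,-2.83,2.18,0,0,-2.83,2.18,0,0,-2.83,2.18,0,0,-2.83,2.18,0,0,-2.83,2.18,0,0,-2.83,2.18,0])

```text
time_s: 2.15
ee_pos: [469.4, -255.4, 238.6]
ee_rot: [145.0, 90.0, 127.8]
force: [-0.0, 0.6, 1.0]
gripper_width: 91.2
```

>>> jog_arm(plan=[0,0,0,1,0,0,0,1,0,0,0,1,0,0,0,1,0,0,0,1,0,0,0,1,0,0,0,1,0,0,0,1,0,0,0,1,0,0,0,1,0,0,0,1,0,0,0,1])

```text
time_s: 3.15
ee_pos: [469.2, -253.5, 238.6]
ee_rot: [-127.0, 90.0, 143.6]
force: [0.2, 0.2, -0.5]
gripper_width: 91.5
```

Run:
```python
from h import *
go(470,-255,239,0)
st=env.state();im=env.grab_frame("wrist")[:,:,::-1];cv2.imwrite("pics/w1.png",im)
import pickle;pickle.dump(st,open("w1.pkl","wb"))
```

```text
t 3.15 pos [ 469.2 -253.5  238.6] jaw 0.58 grip 91.5 tilt 0.04 F [ 0.2  0.2 -0.5] j6 -30.2
turn units 0.1 ; shift cm before turn [-0.04  0.08  0.15] ; after turn [-0.04  0.08  0.15]
```

View pics/w1.png

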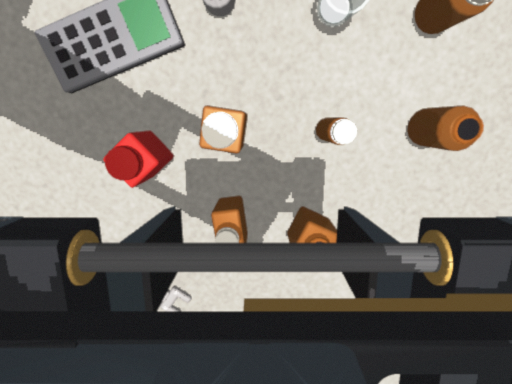

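Run:
```python
from h import *
import pickle
st=pickle.load(open("w1.pkl","rb"));C=cam("wrist",st);im=cv2.imread("pics/w1.png")
print("whites");
for a in whites(im,(150,90,370,240),200,40,60):
    print(a[0],a[1].round(1),onz(C,*a[1],86).round(1))
cv2.imwrite("pics/w1c.png",cv2.resize(im[95:250,185:345],None,fx=4,fy=4,interpolation=cv2.INTER_CUBIC))
```

```text
whites
[  115     0   397   242 55907] [354.5  99. ] [ 556.3 -169.    86. ]
[202 112  36  36 997] [219.6 129.2] [ 429.7 -197.8   86. ]
[ 157  128   83   67 1548] [186.8 159.6] [ 397.  -227.2   86. ]
[182 211  54  31 820] [201. 231.] [ 408.2 -301.2   86. ]
[263 213  30  29 548] [278.5 228.2] [ 488.4 -297.4   86. ]
```

View pics/w1c.png

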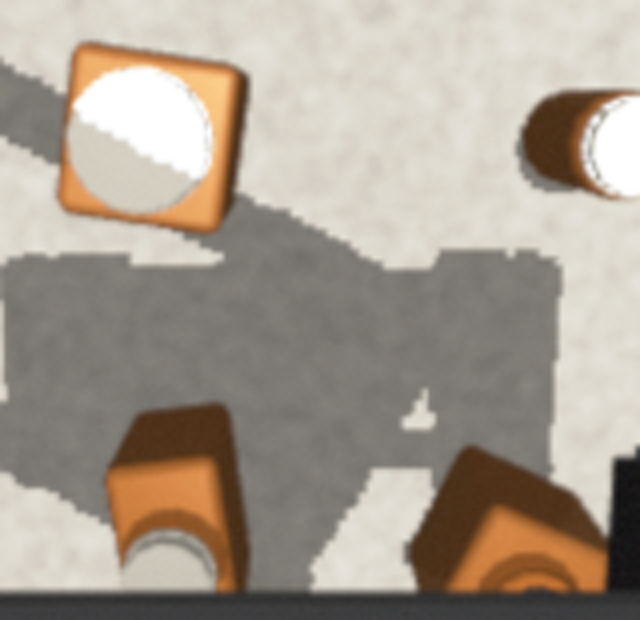

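```bash
python3 -c "
from h import *
go(431,-198,54,-7.5)"
```

```text
t 3.2 pos [ 469.2 -253.5  238.6] jaw 0.4 grip 91.3 tilt 0.04 F [ 0.4  0.  -1.3] j6 -30.0
turn units 1.32 ; shift cm before turn [18.47 -3.78 -5.56] ; after turn [18.47 -4.51 -4.99]
```

>>> jog_arm(plan=[0,0,0,0.66,0,0,0,0.66,0,-2.25,-2.5,0,0,-2.25,-2.5,0,0,0,0,0,2.5,0,0,0,2.5,0,0,0,2.5,0,0,0], claw=6.8, newtons=20)

```text
time_s: 3.87
ee_pos: [431.1, -198.5, 163.6]
ee_rot: [69.4, 89.9, -27.5]
force: [0.5, 0.1, -0.0]
gripper_width: 68.2
```

Run:
```python
from h import *
go(431,-198,54,-7.5)
im=env.grab_frame("wrist")[:,:,::-1];cv2.imwrite("pics/w2.png",im)
```

```text
t 3.87 pos [ 431.1 -198.5  163.6] jaw -6.89 grip 68.2 tilt 0.12 F [ 0.5  0.1 -0. ] j6 -19.2
turn units 0.1 ; shift cm before turn [10.96 -0.04 -0.06] ; after turn [10.96 -0.04 -0.06]
```

View pics/w2.png

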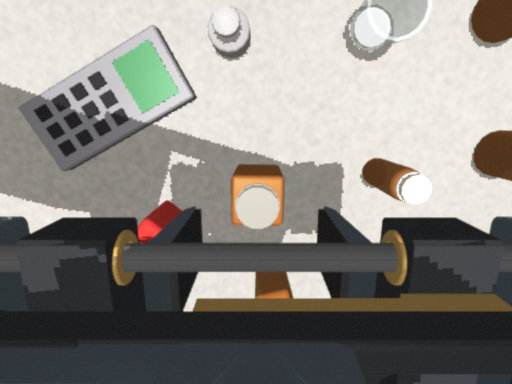

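The square bottle (cap at 258,207) lies square to the jaws and centred between the fingers (about 190 and 330). I'll lower and grip.

>>> jog_arm(plan=[2.5,0,0,0,2.5,0,0,0,2.5,0,0,0,2.0,0,0,0,1.4,0,0,0,0,0,0,0])

```text
time_s: 4.42
ee_pos: [429.4, -197.9, 52.9]
ee_rot: [-109.6, 89.7, 153.4]
force: [0.6, -0.0, 0.4]
gripper_width: 67.9
```

>>> jog_arm(plan=[0,0,0,0,0,0,0,0,0,0,0,0,0,0,0,0,0,0,0,0,0,0,0,0], claw=3.0, newtons=25)

```text
time_s: 4.92
ee_pos: [431.2, -198.7, 56.0]
ee_rot: [65.3, 89.9, -31.7]
force: [-1.1, -0.0, 5.6]
gripper_width: 43.5
```

>>> jog_arm(plan=[-1,0,0,0,-2,0,0,0,-2.5,0,0,0,-2.5,0,0,0,-2.5,0,0,0,-2.5,0,0,0,0,0,0,0])

```text
time_s: 5.5
ee_pos: [433.4, -199.6, 189.6]
ee_rot: [72.7, 89.4, -24.3]
force: [0.5, -0.6, -1.8]
gripper_width: 44.1
```

Run:
```python
from h import *
go(623.2,184.2,190,20.4)
im=env.grab_frame("scene")[:,:,::-1];cv2.imwrite("pics/s2.png",im)
im=env.grab_frame("wrist")[:,:,::-1];cv2.imwrite("pics/w3.png",im)
```

```text
t 5.5 pos [ 433.4 -199.6  189.6] jaw -7.04 grip 44.1 tilt 0.59 F [ 0.5 -0.6 -1.8] j6 -19.1
turn units -4.57 ; shift cm before turn [-2.000e-02  1.414e+01 -4.042e+01] ; after turn [  0.18  31.17 -29.36]
```

View pics/s2.png

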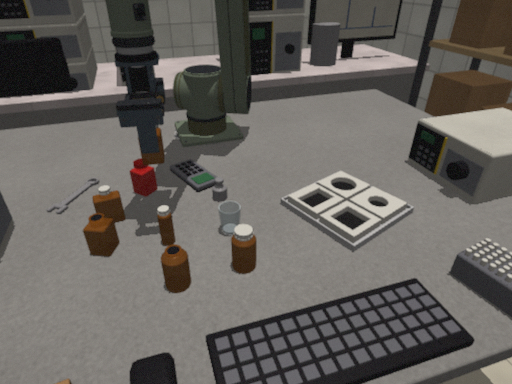

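View pics/w3.png

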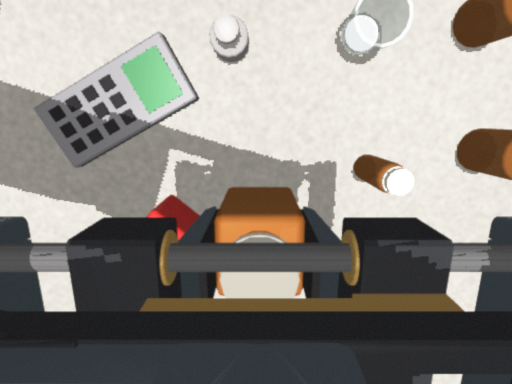

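>>> jog_arm(plan=[0,0.6,-1.8,0,0,1.1,-3.1,0,0,1.1,-3.1,0,0,1.1,-3.1,0,0,1.1,-3.1,0,0,1.1,-3.1,0,0,1.1,-3.1,0,0,1.1,-3.1,0,0,1.1,-3.1,0,0,1.1,-3.1,0,0,1.1,-3.1,0,0,1.1,-3.1,0])

```text
time_s: 6.6
ee_pos: [600.1, 143.7, 182.2]
ee_rot: [-71.1, 89.7, -168.1]
force: [0.9, -0.0, -1.6]
gripper_width: 43.9
```

>>> jog_arm(plan=[0,1.0,-3.1,0,0,0.5,-1.6,0,0,0,0,-0.9,0,0,0,-0.9,0,0,0,-0.9,0,0,0,-0.9,0,0,0,-0.9,0,0,0,0,0,0,0,0])

```text
time_s: 7.35
ee_pos: [620.6, 186.9, 182.8]
ee_rot: [-96.5, 89.8, -166.7]
force: [-0.9, 0.1, -1.6]
gripper_width: 43.9
```

Run:
```python
from h import *
go(623.2,184.2,68,20.4)
for n in ("wrist","top"):
    im=env.grab_frame(n)[:,:,::-1];cv2.imwrite(f"pics/{n}4.png",im)
```

```text
t 7.35 pos [620.6 186.9 182.8] jaw 19.82 grip 43.9 tilt 0.21 F [-0.9  0.1 -1.6] j6 -4.1
turn units -0.1 ; shift cm before turn [11.48  0.19  0.35] ; after turn [11.48  0.19  0.35]
```

View pics/wrist4.png

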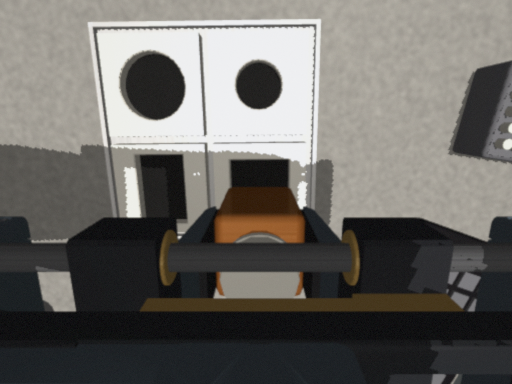

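View pics/top4.png

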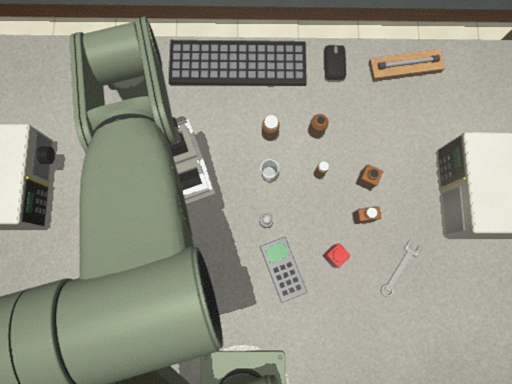

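Run:
```python
from h import *
st=env.state();C=cam("wrist",st);im=cv2.imread("pics/wrist4.png");g=cv2.cvtColor(im,cv2.COLOR_BGR2GRAY)
m=(g<90).astype(np.uint8);n,l,s,ce=cv2.connectedComponentsWithStats(m)
for i in range(1,n):
    if s[i,4]>300 and s[i,1]<170 and s[i,0]<320: print(s[i],ce[i].round(1),onz(C,*ce[i],19).round(1))
print(onz(C,98,27,8),onz(C,315,24,8))
```

```text
[ 121   52   64   68 3285] [152.8  84.9] [490.1 243.6  19. ]
[ 236   61   45   48 1676] [258.3  84.6] [585.4 278.2  19. ]
[    0   136   512   248 88997] [240.5 288.7] [640.4  65.5  19. ]
[423.39000956 276.45507494   8.        ] [617.33978812 348.98206713   8.        ]
```

```bash
python3 -c "
from h import *
go(622,184.2,80,20.4)"
```

```text
t 7.45 pos [621.  186.9 183.7] jaw 19.85 grip 43.9 tilt 0.12 F [ 1.4  0.3 -1.8] j6 -4.1
turn units -0.09 ; shift cm before turn [10.37  0.02  0.29] ; after turn [10.37  0.02  0.29]
```

>>> jog_arm(plan=[0,0,0.29,-0.1,2.5,0,0,0,2.5,0,0,0,2.5,0,0,0,2.0,0,0,0,0.8,0,0,0,0,0,0,0,0,0,0,0])

```text
time_s: 8.12
ee_pos: [623.0, 184.4, 82.4]
ee_rot: [89.6, 90.0, 20.1]
force: [1.2, -1.0, -1.3]
gripper_width: 44.0
```

```bash
python3 -c "
from h import *
go(622,184.2,68,20.4)
im=env.grab_frame('wrist')[:,:,::-1];cv2.imwrite('pics/w5.png',im)
im=env.grab_frame('scene')[:,:,::-1];cv2.imwrite('pics/s5.png',cv2.resize(im[120:270,240:440],None,fx=3.5,fy=3.5))
go(622,184.2,68,20.4)
"
```

```text
t 8.12 pos [623.  184.4  82.4] jaw 20.54 grip 44.0 tilt 0.04 F [ 1.2 -1.  -1.3] j6 -5.1
turn units 0.02 ; shift cm before turn [ 1.44 -0.1  -0.02] ; after turn [ 1.44 -0.1  -0.02]
t 8.22 pos [623.7 184.7  83.7] jaw 20.55 grip 44.0 tilt 0.19 F [ 0.3  0.6 -1.4] j6 -5.1
turn units 0.03 ; shift cm before turn [ 1.57 -0.18 -0.02] ; after turn [ 1.57 -0.18 -0.02]
```

View pics/s5.png

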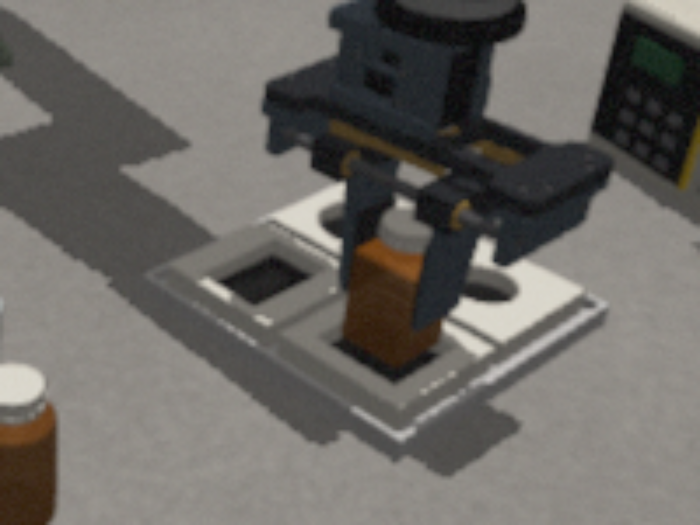

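View pics/w5.png

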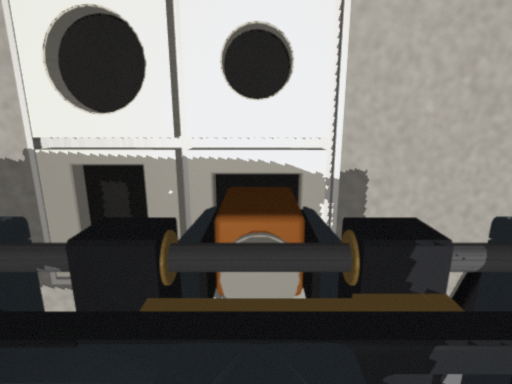

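>>> jog_arm(plan=[0.5,-0.1,0,0,0.5,0,0,0,0.3,0,0,0,0.2,0,0,0,0,0,0,0,0,0,0,0])

```text
time_s: 8.72
ee_pos: [621.4, 184.0, 68.0]
ee_rot: [-137.0, 90.0, 153.5]
force: [-2.9, -0.6, 5.5]
gripper_width: 44.2
```

```bash
python3 -c "
from h import *
go(622,184.2,66,20.4)"
```

```text
t 8.72 pos [621.4 184.   68. ] jaw 20.56 grip 44.2 tilt 0.0 F [-2.9 -0.6  5.5] j6 -5.1
turn units 0.03 ; shift cm before turn [0.2  0.07 0.  ] ; after turn [0.2  0.07 0.  ]
```

Contact with the floor shows: Fz rose from −1.4 to +5.5 N at z 68. Releasing now.

>>> jog_arm(plan=[0,0,0,0,0,0,0,0,0,0,0,0,0,0,0,0,-1.0,0,0,0,-2.5,0,0,0,-3,0,0,0,-3,0,0,0,-3,0,0,0,0,0,0,0], claw=6.6)

```text
time_s: 9.55
ee_pos: [624.9, 185.0, 199.9]
ee_rot: [85.5, 89.2, 16.1]
force: [0.8, -0.1, 0.6]
gripper_width: 65.9
```

```bash
python3 -c "
from h import *
im=env.grab_frame('wrist')[:,:,::-1];cv2.imwrite('pics/w6.png',im)
im=env.grab_frame('scene')[:,:,::-1];cv2.imwrite('pics/s6.png',im)
go(437,-311.7,190,8.5)
"
```

```text
t 9.65 pos [622.3 184.2 194.1] jaw 20.56 grip 66.1 tilt 0.23 F [-0.5 -0.9 -1.1] j6 -5.1
turn units 2.01 ; shift cm before turn [  0.28 -34.77  39.92] ; after turn [  0.32 -25.66  46.31]
```

View pics/w6.png

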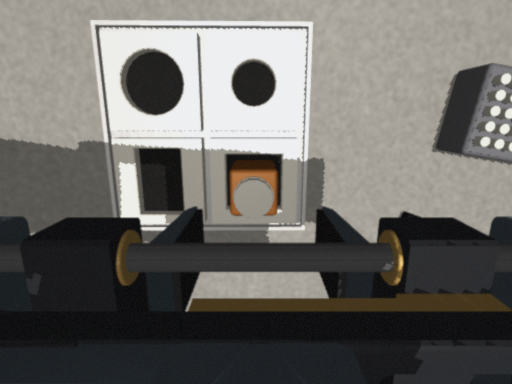

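View pics/s6.png

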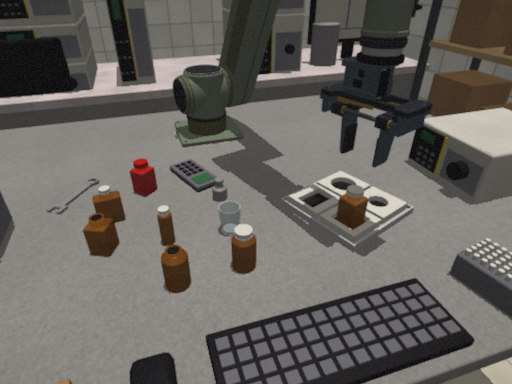

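Square is standing centred in its pocket (cap 254,197; pocket edges about 226 to 282). Next is the oblong.

>>> jog_arm(plan=[0,-2.32,2.66,0,0,-2.32,2.66,0,0,-2.32,2.66,0,0,-2.32,2.66,0,0,-2.32,2.66,0,0,-2.32,2.66,0,0,-2.32,2.66,0,0,-2.32,2.66,0,0,-2.32,2.66,0,0,-2.32,2.66,0,0,-2.32,2.66,0,0,-2.32,2.66,0], claw=5.6)

```text
time_s: 10.65
ee_pos: [471.3, -213.7, 190.6]
ee_rot: [-137.8, 89.8, 152.8]
force: [0.5, -0.1, -0.5]
gripper_width: 55.9
```

>>> jog_arm(plan=[0,-2.32,2.66,0,0,-2.32,2.66,0,0,-2.32,2.66,0,0,0,0,1,0,0,0,1,0,0,0,0,0,0,0,0])

```text
time_s: 11.23
ee_pos: [435.2, -311.5, 190.8]
ee_rot: [-137.2, 89.9, 141.5]
force: [-0.5, 0.9, 0.8]
gripper_width: 56.2
```

```bash
python3 -c "
from h import *
go(437,-311.7,54,8.5)
st=env.state()
im=env.grab_frame('wrist')[:,:,::-1];cv2.imwrite('pics/w7.png',im)
for a in whites(im,(150,150,370,240),120,40,60): print(a,onz(cam('wrist',st),*a[1],86))
"
```

```text
t 11.23 pos [ 435.2 -311.5  190.8] jaw 8.7 grip 56.2 tilt 0.14 F [-0.5  0.9  0.8] j6 -45.5
turn units 0.03 ; shift cm before turn [13.68  0.2   0.08] ; after turn [13.68  0.2   0.07]
(array([246, 184,  27,  29, 618], dtype=int32), array([259.06634304, 197.77993528])) [ 433.50622334 -310.63747707   86.        ]
```

View pics/w7.png

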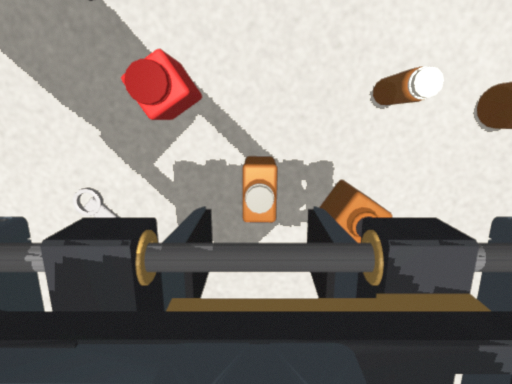

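>>> jog_arm(plan=[2.5,0,0,0,2.5,0,0,0,2.5,0,0,0,2.5,0,0,0,2.2,0,0,0,1.4,0,0,0,0,0,0,0])

```text
time_s: 11.87
ee_pos: [434.1, -309.7, 52.8]
ee_rot: [-136.0, 89.6, 142.7]
force: [-0.4, 0.4, -0.7]
gripper_width: 56.0
```

>>> jog_arm(plan=[0,0,0,0,0,0,0,0,0,0,0,0,0,0,0,0,0,0,0,0,0,0,0,0], claw=2.0, newtons=25)

```text
time_s: 12.37
ee_pos: [436.3, -312.2, 57.1]
ee_rot: [45.4, 89.9, -36.0]
force: [-0.8, 1.0, 7.1]
gripper_width: 32.0
```

```bash
python3 -c "
from h import *
go(437,-311.7,190,8.5)
"
```

```text
t 12.37 pos [ 436.3 -312.2   57.1] jaw 8.58 grip 32.0 tilt 0.12 F [-0.8  1.   7.1] j6 -45.4
turn units 0.01 ; shift cm before turn [-13.29   0.09  -0.02] ; after turn [-13.29   0.09  -0.02]
```

>>> jog_arm(plan=[-1,0,0,0,-2,0,0,0,-2.5,0,0,0,-2.5,0,0,0,-2.5,0,0,0,-2.5,0,0,0,0,0,0,0])

```text
time_s: 12.95
ee_pos: [438.1, -313.4, 191.2]
ee_rot: [46.1, 89.4, -35.4]
force: [0.5, -0.5, -1.8]
gripper_width: 32.2
```

```bash
python3 -c "
from h import *
go(528.5,149.3,190,20.4)
"
```

```text
t 12.95 pos [ 438.1 -313.4  191.2] jaw 8.56 grip 32.2 tilt 0.59 F [ 0.5 -0.5 -1.8] j6 -45.4
turn units -1.97 ; shift cm before turn [ -0.08  15.83 -44.41] ; after turn [ 2.000e-02  2.460e+01 -4.021e+01]
```

>>> jog_arm(plan=[0,0.53,-1.48,0,0,1.06,-2.96,0,0,1.06,-2.96,0,0,1.06,-2.96,0,0,1.06,-2.96,0,0,1.06,-2.96,0,0,1.06,-2.96,0,0,1.06,-2.96,0,0,1.06,-2.96,0,0,1.06,-2.96,0,0,1.06,-2.96,0,0,1.06,-2.96,0])

```text
time_s: 13.95
ee_pos: [505.0, 44.5, 184.9]
ee_rot: [-98.1, 89.9, -179.6]
force: [0.0, -0.0, -1.8]
gripper_width: 31.8
```

>>> jog_arm(plan=[0,1.06,-2.96,0,0,1.06,-2.96,0,0,1.06,-2.96,0,0,0.53,-1.48,0,0,0,0,-0.98,0,0,0,-0.98,0,0,0,0,0,0,0,0])

```text
time_s: 14.62
ee_pos: [526.4, 150.8, 185.0]
ee_rot: [-99.2, 89.9, -169.0]
force: [0.3, -0.8, -1.7]
gripper_width: 31.7
```

```bash
python3 -c "
from h import *
go(528.5,149.3,84,20.4)
im=env.grab_frame('wrist')[:,:,::-1];cv2.imwrite('pics/w8.png',im)
go(528.5,149.3,84,20.4)
"
```

```text
t 14.62 pos [526.4 150.8 185. ] jaw 20.18 grip 31.7 tilt 0.1 F [ 0.3 -0.8 -1.7] j6 -5.4
turn units -0.04 ; shift cm before turn [10.1   0.17  0.22] ; after turn [10.1   0.16  0.22]
t 14.67 pos [526.5 150.7 185.2] jaw 20.17 grip 31.9 tilt 0.08 F [-0.4  0.  -2.3] j6 -5.4
turn units -0.04 ; shift cm before turn [10.12  0.15  0.2 ] ; after turn [10.12  0.15  0.2 ]
```

View pics/w8.png

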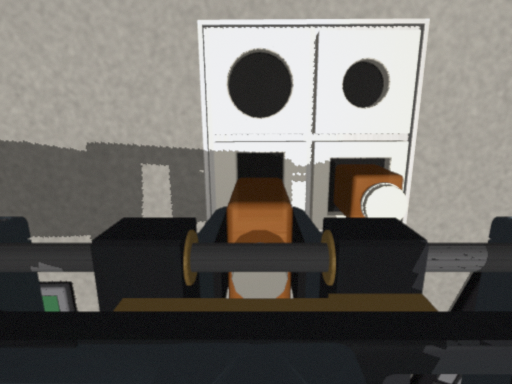

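>>> jog_arm(plan=[0,0.15,0.2,0,2.5,0,0,0,2.5,0,0,0,2.5,0,0,0,2.0,0,0,0,0.8,0,0,0,0,0,0,0,0,0,0,0])

```text
time_s: 15.33
ee_pos: [529.7, 149.5, 83.4]
ee_rot: [90.4, 90.0, 20.7]
force: [0.8, 0.4, -1.1]
gripper_width: 32.0
```

```bash
python3 -c "
from h import *
go(528.5,149.3,68,20.4)
im=env.grab_frame('wrist')[:,:,::-1];cv2.imwrite('pics/w9.png',im)
im=env.grab_frame('scene')[:,:,::-1];cv2.imwrite('pics/s9.png',cv2.resize(im[120:270,240:440],None,fx=3.5,fy=3.5))
"
```

```text
t 15.33 pos [529.7 149.5  83.4] jaw 20.27 grip 32.0 tilt 0.04 F [ 0.8  0.4 -1.1] j6 -5.7
turn units -0.02 ; shift cm before turn [ 1.54 -0.12 -0.02] ; after turn [ 1.54 -0.12 -0.02]
```

View pics/w9.png

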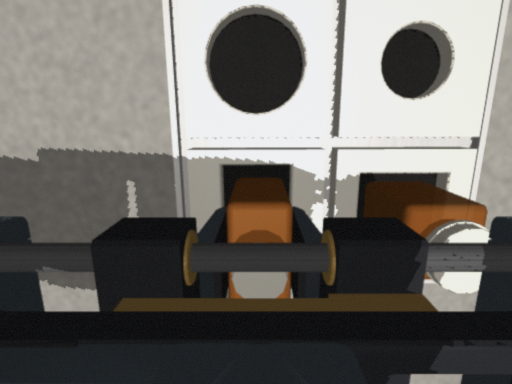

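View pics/s9.png

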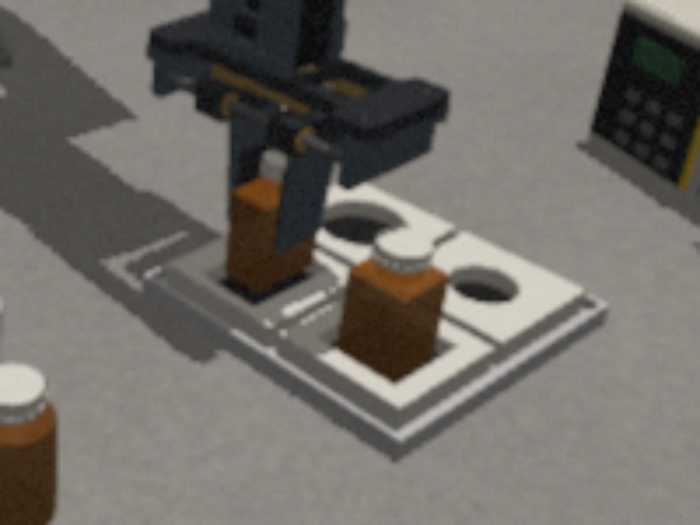

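>>> jog_arm(plan=[0.5,-0.12,0,0,0.4,0,0,0,0.3,0,0,0,0.2,0,0,0,0,0,0,0,0,0,0,0])

```text
time_s: 15.93
ee_pos: [528.0, 149.2, 69.1]
ee_rot: [111.2, 90.0, 41.5]
force: [-0.3, -0.7, -0.4]
gripper_width: 31.9
```

```bash
python3 -c "
from h import *
go(528.5,149.3,67,20.4)
"
```

```text
t 15.93 pos [528.  149.2  69.1] jaw 20.32 grip 31.9 tilt 0.01 F [-0.3 -0.7 -0.4] j6 -5.7
turn units -0.01 ; shift cm before turn [0.21 0.05 0.01] ; after turn [0.21 0.05 0.01]
```

>>> jog_arm(plan=[0.15,0,0,0,0.1,0,0,0,0,0,0,0,0,0,0,0])

```text
time_s: 16.27
ee_pos: [528.0, 149.2, 69.0]
ee_rot: [85.7, 89.9, 16.0]
force: [-5.5, -1.0, 17.0]
gripper_width: 32.1
```

Firm floor contact (17 N), so I'll release and rise.

>>> jog_arm(plan=[-0.15,0,0,0,0,0,0,0,0,0,0,0,0,0,0,0,-1.0,0,0,0,-2.5,0,0,0,-3,0,0,0,-3,0,0,0,-3,0,0,0,0,0,0,0], claw=5.4)

```text
time_s: 17.1
ee_pos: [531.3, 150.1, 199.7]
ee_rot: [84.9, 89.3, 15.2]
force: [0.1, -0.8, -0.1]
gripper_width: 54.1
```

```bash
python3 -c "
from h import *
im=env.grab_frame('wrist')[:,:,::-1];cv2.imwrite('pics/w10.png',im)
go(551.5,-198.5,190,20)
"
```

```text
t 17.15 pos [530.  149.7 196.9] jaw 20.32 grip 54.3 tilt 0.47 F [ 0.2 -0.4  0.3] j6 -5.7
turn units 0.05 ; shift cm before turn [  0.63 -10.08  33.4 ] ; after turn [ 0.63 -9.89 33.45]
```

View pics/w10.png

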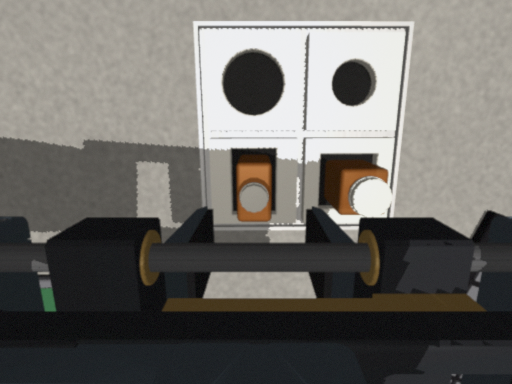

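Oblong is standing in its pocket (cap 254,197; pocket about 233 to 276). Vial next.

>>> jog_arm(plan=[0,-0.92,3.04,0,0,-0.92,3.04,0,0,-0.92,3.04,0,0,-0.92,3.04,0,0,-0.92,3.04,0,0,-0.92,3.04,0,0,-0.92,3.04,0,0,-0.92,3.04,0,0,-0.92,3.04,0,0,-0.92,3.04,0,0,-0.92,3.04,0,0,0,0,0])

```text
time_s: 18.15
ee_pos: [549.0, -204.6, 191.7]
ee_rot: [-45.5, 89.9, -115.4]
force: [-0.3, -0.2, -0.6]
gripper_width: 53.8
```

```bash
python3 -c "
from h import *
go(551.5,-198.5,54,20.4)
st=env.state()
im=env.grab_frame('wrist')[:,:,::-1];cv2.imwrite('pics/w11.png',im)
for a in whites(im,(220,150,300,240),120,40,60): print(a,onz(cam('wrist',st),*a[1],86))
"
```

```text
t 18.15 pos [ 549.  -204.6  191.7] jaw 20.08 grip 53.8 tilt 0.14 F [-0.3 -0.2 -0.6] j6 -41.5
turn units -0.05 ; shift cm before turn [13.77  0.47 -0.51] ; after turn [13.77  0.47 -0.5 ]
```

View pics/w11.png

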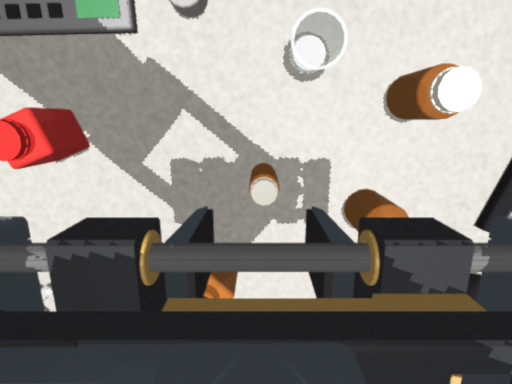

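```bash
python3 -c "
from h import *
st=env.state();print(onz(cam('wrist',st),264,191,86))
go(550.8,-198.8,54,20.4)
"
```

```text
[ 548.53073569 -194.49684244   86.        ]
t 18.2 pos [ 548.6 -201.9  191.6] jaw 20.1 grip 53.9 tilt 0.11 F [0.5 0.1 0.3] j6 -41.4
turn units -0.05 ; shift cm before turn [13.76  0.34 -0.2 ] ; after turn [13.76  0.34 -0.2 ]
```

>>> jog_arm(plan=[0,0.33,-0.25,0,2.5,0,0,0,2.5,0,0,0,2.5,0,0,0,2.5,0,0,0,2.2,0,0,0,1.4,0,0,0,0,0,0,0])

```text
time_s: 18.87
ee_pos: [549.1, -193.3, 53.5]
ee_rot: [-134.8, 89.5, 155.6]
force: [-0.8, 0.9, 1.2]
gripper_width: 53.9
```

>>> jog_arm(plan=[0,0,0,0,0,0,0,0,0,0,0,0,0,0,0,0,0,0,0,0,0,0,0,0], claw=1.6, newtons=20)

```text
time_s: 19.37
ee_pos: [552.1, -196.2, 58.1]
ee_rot: [60.6, 89.9, -9.1]
force: [-0.4, -0.2, 4.6]
gripper_width: 27.4
```

>>> jog_arm(plan=[-1,0,0,0,-2,0,0,0,-2.5,0,0,0,-2.5,0,0,0,-2.5,0,0,0,-2.5,0,0,0,0,0,0,0])

```text
time_s: 19.95
ee_pos: [553.9, -197.2, 193.0]
ee_rot: [49.2, 89.4, -20.5]
force: [0.7, 0.1, -1.0]
gripper_width: 27.2
```

```bash
python3 -c "
from h import *
go(587.2,278,190,20.4)
im=env.grab_frame('wrist')[:,:,::-1];cv2.imwrite('pics/w12.png',im)
"
```

```text
t 19.95 pos [ 553.9 -197.2  193. ] jaw 20.31 grip 27.2 tilt 0.61 F [ 0.7  0.1 -1. ] j6 -41.0
turn units -0.01 ; shift cm before turn [  0.15  19.61 -43.41] ; after turn [  0.15  19.68 -43.38]
```

View pics/w12.png

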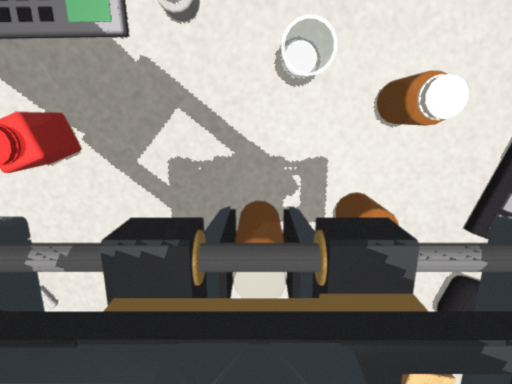

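>>> jog_arm(plan=[0,0.66,-1.45,0,0,1.31,-2.9,0,0,1.31,-2.9,0,0,1.31,-2.9,0,0,1.31,-2.9,0,0,1.31,-2.9,0,0,1.31,-2.9,0,0,1.31,-2.9,0,0,1.31,-2.9,0,0,1.31,-2.9,0,0,1.31,-2.9,0,0,1.31,-2.9,0])

```text
time_s: 21.0
ee_pos: [576.0, 170.3, 185.7]
ee_rot: [-93.5, 89.8, -163.1]
force: [0.2, 0.3, 0.5]
gripper_width: 27.4
```

>>> jog_arm(plan=[0,1.31,-2.9,0,0,1.31,-2.9,0,0,1.31,-2.9,0,0,0.66,-1.45,0,0,0,0,0,0,0,0,0,0,0,0,0])

```text
time_s: 21.58
ee_pos: [584.3, 278.8, 186.3]
ee_rot: [-65.2, 89.9, -134.9]
force: [0.8, -1.2, -1.2]
gripper_width: 27.6
```

```bash
python3 -c "
from h import *
im=env.grab_frame('wrist')[:,:,::-1];cv2.imwrite('pics/w13.png',im)
go(587.2,278,84,20.4)
"
```

```text
t 21.63 pos [584.5 278.5 186.6] jaw 20.25 grip 27.7 tilt 0.09 F [ 0.5 -0.1 -0.8] j6 4.2
turn units -0.02 ; shift cm before turn [10.26  0.25  0.14] ; after turn [10.26  0.25  0.14]
```

View pics/w13.png

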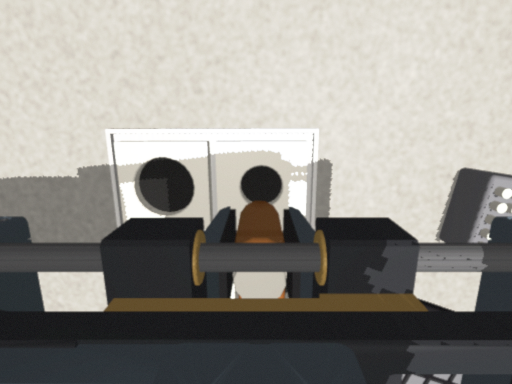

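>>> jog_arm(plan=[0,0.2,0.14,0,2.5,0,0,0,2.5,0,0,0,2.5,0,0,0,2.0,0,0,0,0.7,0,0,0,0,0,0,0,0,0,0,0])

```text
time_s: 22.3
ee_pos: [587.8, 279.1, 85.7]
ee_rot: [92.9, 89.9, 23.2]
force: [0.2, 0.1, -0.6]
gripper_width: 27.5
```

```bash
python3 -c "
from h import *
im=env.grab_frame('wrist')[:,:,::-1];cv2.imwrite('pics/w14.png',im)
im=env.grab_frame('scene')[:,:,::-1];cv2.imwrite('pics/s14.png',cv2.resize(im[120:270,240:440],None,fx=3.5,fy=3.5))
go(587.2,278,70,20.4)
"
```

```text
t 22.4 pos [588.3 279.7  86.8] jaw 20.29 grip 27.1 tilt 0.19 F [-0.  -0.1 -0. ] j6 4.1
turn units -0.02 ; shift cm before turn [ 1.68 -0.16  0.12] ; after turn [ 1.68 -0.17  0.12]
```

View pics/w14.png

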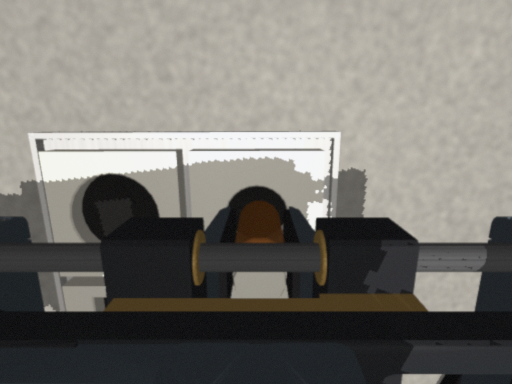

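View pics/s14.png

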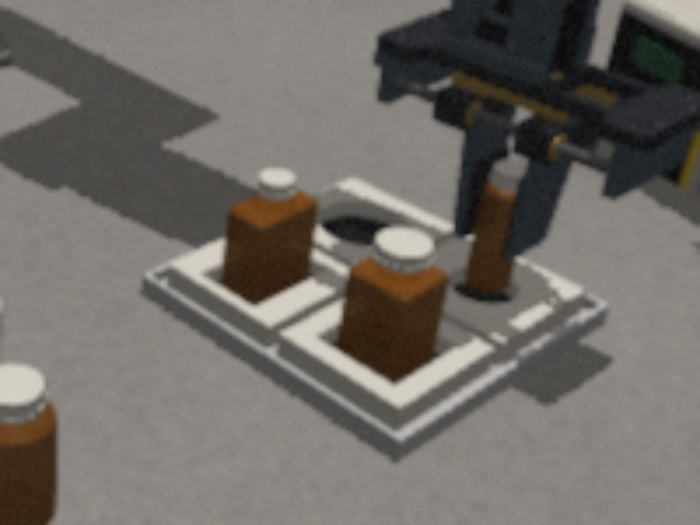

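>>> jog_arm(plan=[0.5,-0.12,0.1,0,0.4,0,0,0,0.3,0,0,0,0.2,0,0,0,0,0,0,0,0,0,0,0])

```text
time_s: 22.9
ee_pos: [586.2, 278.2, 70.8]
ee_rot: [-101.5, 90.0, -171.1]
force: [-0.2, -0.3, -0.2]
gripper_width: 27.3
```

>>> jog_arm(plan=[0.1,0,0,0,0,0,0,0,0,0,0,0])

```text
time_s: 23.15
ee_pos: [586.5, 278.3, 70.2]
ee_rot: [100.2, 90.0, 30.6]
force: [0.0, 0.0, -0.7]
gripper_width: 27.6
```

>>> jog_arm(plan=[0.1,0,0,0,0.1,0,0,0,0,0,0,0,0,0,0,0])

```text
time_s: 23.48
ee_pos: [586.5, 278.3, 70.1]
ee_rot: [99.2, 89.9, 29.5]
force: [-2.5, -1.3, 10.3]
gripper_width: 27.4
```

Floor contact (10 N); releasing. Then the round bottle.

>>> jog_arm(plan=[-0.1,0,0,0,0,0,0,0,0,0,0,0,0,0,0,0,-1.0,0,0,0,-2.5,0,0,0,-3,0,0,0,-3,0,0,0,-3,0,0,0,0,0,0,0,0,0,0,0], claw=5.0)

```text
time_s: 24.4
ee_pos: [587.3, 278.6, 196.8]
ee_rot: [94.8, 89.7, 25.1]
force: [0.4, 0.4, -0.4]
gripper_width: 50.4
```

```bash
python3 -c "
from h import *
im=env.grab_frame('wrist')[:,:,::-1];cv2.imwrite('pics/w15.png',im)
go(666,-68.5,190,20.4)
"
```

```text
t 24.45 pos [586.3 278.1 194.7] jaw 20.32 grip 50.0 tilt 0.06 F [-0.7  0.2 -0.9] j6 4.0
turn units -0.01 ; shift cm before turn [ 0.46 -4.56 35.28] ; after turn [ 0.46 -4.61 35.27]
```

View pics/w15.png

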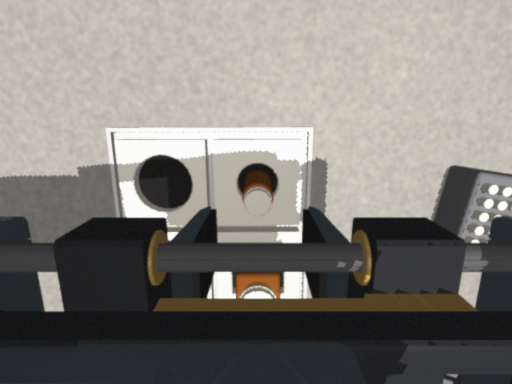

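>>> jog_arm(plan=[0,-0.42,3.2,0,0,-0.42,3.2,0,0,-0.42,3.2,0,0,-0.42,3.2,0,0,-0.42,3.2,0,0,-0.42,3.2,0,0,-0.42,3.2,0,0,-0.42,3.2,0,0,-0.42,3.2,0,0,-0.42,3.2,0,0,-0.42,3.2,0,0,0,0,0], claw=7.0)

```text
time_s: 25.45
ee_pos: [665.2, -73.8, 191.6]
ee_rot: [-66.6, 89.8, -136.5]
force: [0.2, 0.4, 1.1]
gripper_width: 70.0
```

>>> jog_arm(plan=[0,0,0,0,0,0,0,0])

```text
time_s: 25.62
ee_pos: [664.4, -67.5, 192.4]
ee_rot: [-131.4, 89.8, 158.9]
force: [-0.2, 0.3, 0.3]
gripper_width: 69.8
```

```bash
python3 -c "
from h import *
st=env.state()
im=env.grab_frame('wrist')[:,:,::-1];cv2.imwrite('pics/w16.png',im)
for a in whites(im,(220,150,300,240),90,40,60): print(a,onz(cam('wrist',st),*a[1],88))
go(666,-68.5,54,20.4)
"
```

```text
t 25.67 pos [664.5 -66.9 192.8] jaw 20.36 grip 70.2 tilt 0.15 F [-0.4 -0.   0.5] j6 -27.1
turn units -0.01 ; shift cm before turn [13.88  0.11  0.22] ; after turn [13.88  0.11  0.22]
```

View pics/w16.png

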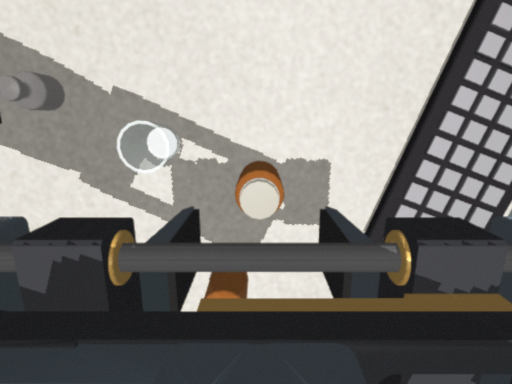

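>>> jog_arm(plan=[0,0.1,0.15,0,2.5,0,0,0,2.5,0,0,0,2.5,0,0,0,2.5,0,0,0,2.2,0,0,0,1.5,0,0,0,0,0,0,0])

```text
time_s: 26.33
ee_pos: [664.1, -67.4, 53.1]
ee_rot: [-118.6, 89.6, 171.8]
force: [-1.8, 0.4, -0.5]
gripper_width: 69.9
```

>>> jog_arm(plan=[0,0,0,0,0,0,0,0,0,0,0,0,0,0,0,0,0,0,0,0,0,0,0,0], claw=3.2, newtons=25)

```text
time_s: 26.83
ee_pos: [666.9, -69.1, 58.5]
ee_rot: [69.4, 89.9, -0.2]
force: [-2.1, 0.4, 6.3]
gripper_width: 45.2
```

>>> jog_arm(plan=[-1,0,0,0,-2,0,0,0,-2.5,0,0,0,-2.5,0,0,0,-2.5,0,0,0,-2.5,0,0,0,0,0,0,0])

```text
time_s: 27.42
ee_pos: [669.6, -69.4, 193.4]
ee_rot: [64.1, 89.3, -5.6]
force: [0.8, 0.4, -0.9]
gripper_width: 45.4
```

```bash
python3 -c "
from h import *
im=env.grab_frame('wrist')[:,:,::-1];cv2.imwrite('pics/w17.png',im)
go(493.2,243.4,195,20.4)
"
```

```text
t 27.47 pos [668.4 -69.3 190.5] jaw 20.31 grip 45.3 tilt 0.43 F [-0.4  0.1 -1.3] j6 -27.2
turn units -0.01 ; shift cm before turn [ -0.6   -5.58 -35.4 ] ; after turn [ -0.6   -5.52 -35.41]
```

View pics/w17.png

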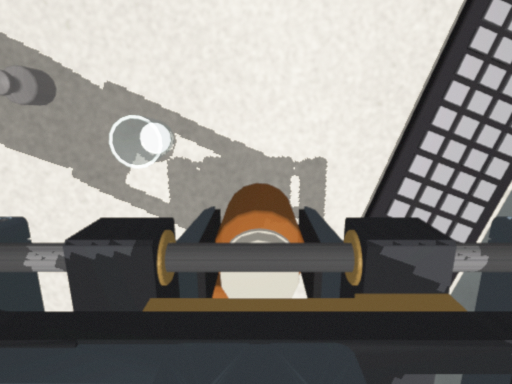

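>>> jog_arm(plan=[-0.6,-0.24,-1.5,0,0,-0.46,-2.95,0,0,-0.46,-2.95,0,0,-0.46,-2.95,0,0,-0.46,-2.95,0,0,-0.46,-2.95,0,0,-0.46,-2.95,0,0,-0.46,-2.95,0,0,-0.46,-2.95,0,0,-0.46,-2.95,0,0,-0.46,-2.95,0,0,-0.46,-2.95,0])

```text
time_s: 28.47
ee_pos: [496.5, 232.1, 191.4]
ee_rot: [-94.9, 89.8, -164.6]
force: [0.6, 0.5, -2.0]
gripper_width: 45.0
```

>>> jog_arm(plan=[0,-0.24,-1.45,0,0,0,0,0,0,0,0,0,0,0,0,0])

```text
time_s: 28.8
ee_pos: [491.3, 243.1, 192.1]
ee_rot: [-71.5, 89.9, -141.2]
force: [0.4, 0.3, -1.2]
gripper_width: 45.3
```

```bash
python3 -c "
from h import *
im=env.grab_frame('wrist')[:,:,::-1];cv2.imwrite('pics/w18.png',im)
go(493.2,243.4,86,20.4)
"
```

```text
t 28.85 pos [491.7 242.9 192.3] jaw 20.28 grip 45.6 tilt 0.07 F [-0.6 -0.4 -2.2] j6 4.8
turn units -0.02 ; shift cm before turn [10.63  0.17 -0.  ] ; after turn [10.63  0.17 -0.  ]
```

View pics/w18.png

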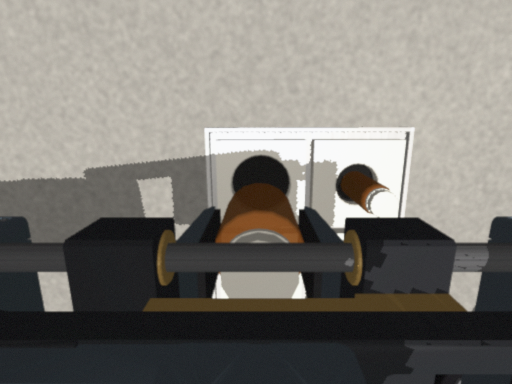

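>>> jog_arm(plan=[0,0.12,0,0,2.5,0,0,0,2.5,0,0,0,2.5,0,0,0,2.0,0,0,0,1.0,0,0,0,0,0,0,0,0,0,0,0])

```text
time_s: 29.52
ee_pos: [493.5, 243.8, 88.1]
ee_rot: [109.0, 90.0, 39.2]
force: [0.6, 0.4, -1.7]
gripper_width: 45.0
```

```bash
python3 -c "
from h import *
im=env.grab_frame('wrist')[:,:,::-1];cv2.imwrite('pics/w19.png',im)
im=env.grab_frame('scene')[:,:,::-1];cv2.imwrite('pics/s19.png',cv2.resize(im[120:270,240:440],None,fx=3.5,fy=3.5))
go(493.2,243.4,70,20.4)
"
```

```text
t 29.62 pos [494.2 244.4  89.3] jaw 20.29 grip 45.5 tilt 0.17 F [-0.1  0.3 -2.1] j6 4.8
turn units -0.02 ; shift cm before turn [ 1.93 -0.13  0.06] ; after turn [ 1.93 -0.13  0.06]
```

View pics/w19.png

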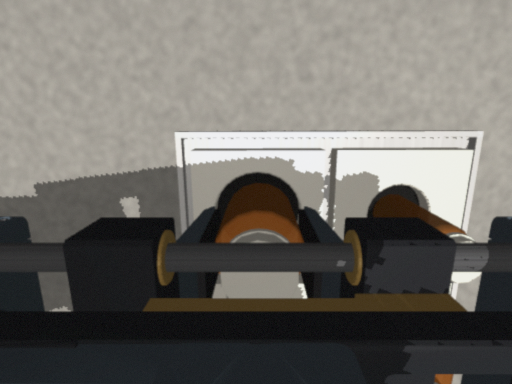

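View pics/s19.png

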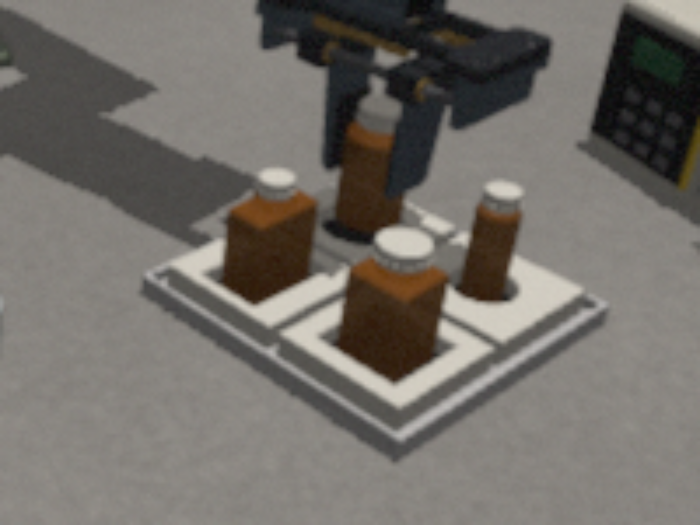

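>>> jog_arm(plan=[0.6,-0.1,0.05,0,0.4,0,0,0,0.4,0,0,0,0.2,0,0,0,0,0,0,0,0,0,0,0])

```text
time_s: 30.12
ee_pos: [492.1, 243.4, 71.8]
ee_rot: [-114.1, 90.0, 176.3]
force: [-0.5, 0.8, -2.1]
gripper_width: 45.1
```

>>> jog_arm(plan=[0.1,0,0,0,0,0,0,0,0,0,0,0])

```text
time_s: 30.37
ee_pos: [492.2, 243.3, 71.0]
ee_rot: [110.3, 90.0, 40.6]
force: [0.4, -0.4, -2.9]
gripper_width: 45.3
```

>>> jog_arm(plan=[0.1,0,0,0,0.1,0,0,0,0,0,0,0,0,0,0,0])

```text
time_s: 30.7
ee_pos: [492.3, 243.4, 70.4]
ee_rot: [102.3, 89.9, 32.7]
force: [-2.1, -0.9, 8.0]
gripper_width: 45.2
```

Floor contact (8 N). I'll release, rise, then back the arm off to inspect.

>>> jog_arm(plan=[-0.1,0,0,0,0,0,0,0,0,0,0,0,0,0,0,0,-1.0,0,0,0,-2.5,0,0,0,-3,0,0,0,-3,0,0,0,-3,0,0,0,0,0,0,0,0,0,0,0], claw=6.8)

```text
time_s: 31.62
ee_pos: [493.1, 243.8, 197.5]
ee_rot: [95.6, 89.7, 25.9]
force: [-0.6, 0.2, -0.7]
gripper_width: 68.0
```

>>> jog_arm(plan=[0,0,-2.5,0,0,0,-3,0,0,0,-3,0,0,0,-3,0,0,0,-3,0,0,0,-3,0,0,0,-3,0,0,0,-3,0,0,0,-3,0,0,0,0,0,0,0,0,0])

```text
time_s: 32.53
ee_pos: [398.9, 492.3, 193.1]
ee_rot: [-56.0, 89.8, -125.5]
force: [-1.1, 0.1, 0.0]
gripper_width: 67.9
```

Run:
```python
from h import *
go(500,240,200)
im=env.grab_frame('top')[:,:,::-1].copy();cv2.imwrite('pics/t20.png',im)
s=env.grab_frame('scene')[:,:,::-1].copy();cv2.imwrite('pics/s20.png',s)
CT=cam("top");CS=cam("scene")
for k,h,p in [('round',100,(493.5,243.3)),('vial',98,(587.5,278)),('square',98,(622.5,184.2)),('oblong',98,(529,149.3))]:
    for C,n in ((CT,'top'),(CS,'scene')):
        print(k,n,"cap predicted",proj(C,[*p,h]).round(1))
for a in whites(s,(280,150,400,240),150,60,20): print(a[0],a[1].round(1))
o=cv2.imread("pics/top0.png");d=cv2.absdiff(o,im).max(2);print("diff open round",d[105:145,305:335].max(),"open square",d[158:200,352:390].max())
```

```text
t 32.53 pos [398.9 492.3 193.1] jaw 20.47 grip 67.9 tilt 0.19 F [-1.1  0.1  0. ] j6 29.5
shift cm [-0.64  0.65 27.17]
round top cap predicted [141.1 187.1]
round scene cap predicted [347.1 156.4]
vial top cap predicted [129.1 149.3]
vial scene cap predicted [383.7 173.5]
square top cap predicted [168.3 135.8]
square scene cap predicted [354.7 188.7]
oblong top cap predicted [181.2 173. ]
oblong scene cap predicted [318.1 170.1]
[342 153  14   7  70] [348.1 156.3]
[314 168  11   5  44] [318.9 169.9]
[379 171  11   6  46] [383.7 173.7]
[329 173   7   7  27] [332.2 175.7]
[347 178  27  20 279] [361.1 187.7]
[330 185  16  10  69] [337.6 190. ]
[282 188  57  25 369] [314.2 200.3]
[367 193  40  25 419] [387.1 205.7]
[351 204  62  42 152] [381.1 226.1]
[320 206  61  30 457] [350.6 221.5]
diff open round 15 open square 15
```

View pics/t20.png

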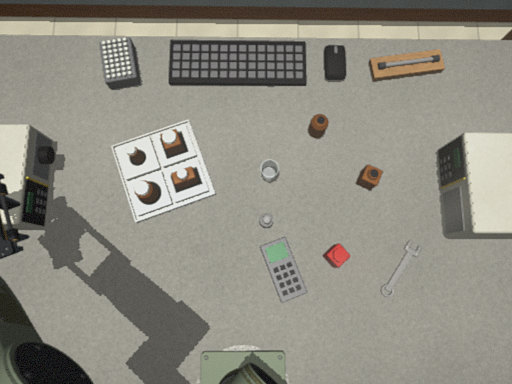

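View pics/s20.png

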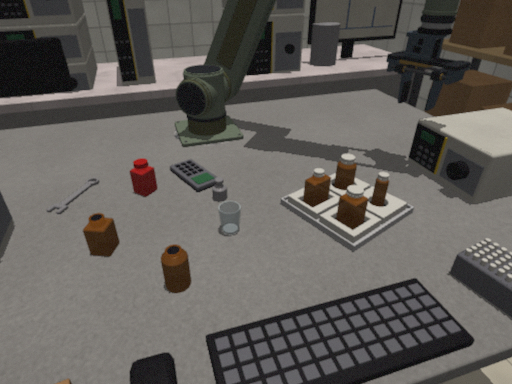

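>>> jog_arm(plan=[-2.5,0,0,0,-3,0,0,0,-3,0,0,0,-1,0,0,0,0,0,0,0,0,0,0,0,0,0,0,0,0,0,0,0])

```text
time_s: 33.3
ee_pos: [399.8, 490.8, 287.7]
ee_rot: [-59.9, 89.8, -129.6]
force: [-0.1, 0.2, -0.1]
gripper_width: 67.8
```

Run:
```python
from h import *
go(500,240,200)
im=env.grab_frame('scene')[:,:,::-1];cv2.imwrite('pics/s21.png',cv2.resize(im[20:270,240:510],None,fx=2.2,fy=2.2))
```

```text
t 33.3 pos [399.8 490.8 287.7] jaw 20.29 grip 67.8 tilt 0.24 F [-0.1  0.2 -0.1] j6 29.5
shift cm [ 8.82  0.73 26.98]
```

View pics/s21.png

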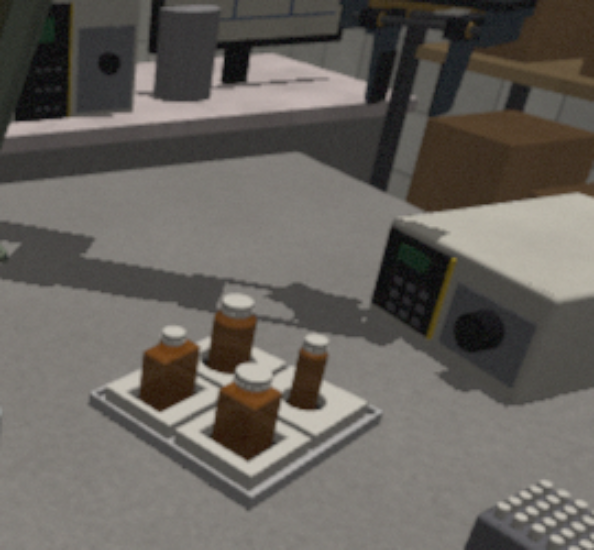

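All four bottles stand upright in their pockets and the arm is clear. Handing in.

```bash
python3 -c "
from workcell import env
print(env.job_done())"
```

```text
the job is handed in; nothing more can be done
None
```

I put all four capped bottles in their matching pockets and handed the job in at about 33 s of the 128 s allowed; no verdict was reported. Each one was lowered until the wrist force showed it on the floor (5 to 17 N), and only then released.

- **Seating:** In the last scene picture, all four bottles look upright. The round, oblong and vial caps were within about 1 px of where seated, centred bottles should appear. The square's cap merged with the white tray in the mask, so I could not measure it there. I checked it only by eye, and in the wrist view its cap lined up with the pocket centre side to side.
- **Uncapped bottles:** The two uncapped bottles show no change between the first and last top pictures, beyond noise.
- **Arm:** It ended clear of everything, with wrist force near zero.
- **Disagreement:** The top and wrist cameras differed by 3 to 4 mm in x on the tray position. I aimed between the two, well inside the 13 mm tolerance.

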